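# Draw the drying pan forward with the tray hook

### The arm

A 6-joint arm with a two-finger parallel gripper is mounted at the origin on the work surface. World frame = base frame: x ahead of the robot, y to its left, z up, the work surface at z = 0. Lengths are in mm, angles in rad, forces in N, time in s.
With the tool pointing down it reaches from about 350 to 775 mm from the base axis. Payload 7.3 kg.
Tool frame: the origin (TCP) lies midway between the tips of the shut fingers; the grasp point (between the pads) lies 19 mm behind it; z points along the fingers, y is the line along which they close (so a half turn about z gives the same grasp; the last joint's range is limited). The gripper opens to 92 mm and grips with 3 to 60 N. Pads are 19 mm wide; open, the fingers measure 130 mm over their backs; the gripper's body (75 mm by 190 mm) begins 47 mm behind the grasp point.
Start: joints at [-1.371, 0.342, 1.524, -0, 1.275, -0.146], TCP at [177.971, -493.934, 226.741] pointing down, gripper open.
Joint ranges: [-2.53, 2.53], [-0.77, 2.02], [0.04, 2.7], [-1, 4.14], [0.28, 2.66], [-3.11, 3.11]. Speed limits (rad/s): [2.57, 2.57, 3.14, 3.14, 3.14, 3.14].

### API

Orientations are given as [roll, pitch, yaw] about the fixed x, y, z axes, in that order (R = Rz(yaw) Ry(pitch) Rx(roll)).
In Python, from plant import bot gives the robot as it stands.
- The arm moves only by the tool jog_arm, never from a script. Its arguments are lists of equal length, an entry for each row: "dp": the shift along the tool's x, y, z in m, a list of three; "twist": the turn about the tool's z in degrees. A call has 1 to 10 rows; each row shifts and turns the commanded pose from where the row before left it, along the tool's axes as they then stand; what a row does not reach is not made up. A row lasts 1/8 s, in which the tool goes at most 62.5 mm and 10.7 degrees, less where a joint would pass 70% of its speed; a pose out of reach is approached as far as the arm can. A call is refused whole if a number of a shift passes 0.0625 or a number of a turn 10.7, either way. A call with a gripper value outside its range is refused whole. "jaw" is the finger opening in m, from 0 to 0.0918, set as the call begins (left out, the last holds). The fingers move at their own pace and stop on an object; the grip force is fixed at half the most. Time passes only in rows, so rows that do not move let the fingers close. It gives the time, the measured TCP pose, the force, the opening and the grip force at its end, in the units of the state.
- bot.get_obs(): the state, without advancing time (a new reading comes with each control period).
- bot.capture(name): name is "side" or "top"; returns the picture (384x512x3 uint8, blue, green, red); there is no depth.
- bot.camera_params(name): a dict with "fx", "fy", "cx", "cy" (pixels), "R" (3x3) and "t" (3): a world point X has camera coordinates R X + t. Camera axes: x right, y down, z forward; pixel columns grow to the right and rows downward; lengths in mm; the calibration is good to about 2 mm. A picture is of the moment at which its call begins. camera_params takes no time and is no camera call.
- bot.close_job(): hands the job in; it is judged then, once.
Trained networks look in the newest picture that a camera, given by its name, has taken for a name from the list of things; names that differ only in an ending like _2 or _b are one class to them, and where a whole thing is asked for, a point or a joint stands for the part that bears it (a point fixed in the world has none). Each returns a list of dicts, best first, with "confidence" (0 to 1); they miss things now and then, are a little off and sometimes report something else, mostly with a low value. They report only what shows in the picture. A call takes as long as a camera call. They do not tell look-alikes from the thing itself.
- bot.find_in(camera, label): "bbox" ([centre column, centre row, width, height] in pixels, round what is visible of it).
- bot.masks_of(camera, label): "pixels" (384x512 bool, what is visible of it) and "bbox" ([centre column, centre row, width, height] in pixels, round what is visible of it).
The state is a dict: "time": time; "joint_positions": joint angles; "dq": joint speeds; "tau": joint torques, N m; "tool_pos": TCP position; "tcp_rot": TCP orientation; "contact_force": force on the tool from outside, world axes, zero at the start; "moment": the same for the moment, N m; "grip_width": finger opening in mm; "finger_force": force on a finger pad.
Only numpy, scipy, OpenCV 4.12 (cv2) and the standard library are available. Lean on these libraries where they do the work, as an engineer would, in place of code of your own. Each camera call takes 0.05 s, during which the arm holds its last target. There are 200 camera calls.

### The job

Take the tray hook from its cradle, reach over and hook it behind the near wall of the pan of painted pine cones on top of the drying rack, and draw the pan towards you along its runners until it is snug against the stop bar. Keep your hand off the pan, be gentle (no ramming the stop, no toppled cones), and put the hook back in its cradle, leaving the other things on the table alone.

Things in the scene. Friction and masses are not known exactly. Their poses are not given: they have to be found in the camera images.
- hook: Tray hook: wooden handle 130 long (x -65 to 65), 20 wide (y), 22 tall (z 0 to 22), then a steel rod 7 thick on along +x at z = 11 to x = 160, where it bends straight down into a toe. Origin: centre of the handle's underside; x from handle to toe, z up (toe hangs down). 85 g, balances near x = 34. In the cradle the toe points away from the robot.
- hook_toe (a point): Lowest point of the hook's toe, at (160, 0, -35) mm in the hook's frame. The toe is an upright round rod 7 thick about x = 160, hanging 42 mm below the rod's underside.
- cradle: Fixed wooden cradle: base 130 x 70, 8 thick, and two upright cheeks 12 thick at x = -50 and 50, tops at z = 71, each with a slot 28 wide, open at the top, floor at z = 55. Between the cheeks (88 apart) the handle is free at both sides and down to the base. Origin: centre of the underside, on the table; x along the slots, towards the toe.
- cradle_seat (a point): Where the middle of the handle's underside (the hook's origin) lies when the hook is in its cradle: level in both slots, hook and cradle axes parallel; 55 mm above the cradle's origin.
- rack: Fixed two-tier drying rack of steel angle, 300 long (x), 240 wide, 100 tall; origin: centre of its foot, on the table; x along the runners, away from the robot. The pan slides on the upper runners (top face z = 90) between upright flanges (tops z = 100) 205 apart. The empty pan on the lower tier belongs to the rack.
- rack_front (a point): Front end of the upper runners, midway, at (-150, 0, 90) mm in the rack's frame. A rigid stop bar 6 thick, top 14 above the runners (end clamps 18), is clamped across them; its far face, which meets the pan, is set 35 to 75 mm behind this point, different every time. That setting is not measured: see it, or feel the pull rise sharply as the pan meets it.
- pan: Loose aluminium pan on the upper runners, 140 long (x), 200 wide (y), walls and floor 3 thick, rolled rim 6 thick on the walls, top at z = 27.5. Origin: centre of the underside; x along the runners away from the robot. Floor (z = 3) free of cones from the near wall (inner face x = -67, rim too) to x = -15. 210 to 380 g plus 66 g of cones; 2.5 mm play each side; drags with about 1 to 4 N.
- pan_near (a point): Middle of the foot of the pan's near outer face, at (-70, 0, 0) mm in the pan's frame; this face comes up against the stop bar, with a light, steady pull (a few newtons; 20 is too hard).
- cone0: Painted pine cone standing on its flat base in the pan (+y side), 40 wide, 47 tall; origin centre of its base, z along its axis. Topples if jerked or pushed.
- cone1: As cone0, the middle one.
- cone2: As cone0, on the -y side.
- brush_cup: Bystander: paper cup with brushes, 78 wide, 90 tall, brushes up to 205; origin centre of its underside. Leave alone.
- bowl: Bystander: white bowl of paint, 124 wide, 42 tall; origin centre of its underside. Leave alone.
- glue: Bystander: white glue bottle, 52 wide, 130 tall; origin centre of its underside. Leave alone.
Mind the look-alikes: they are no part of the job. Of the things that look like the hook, the larger one is meant. Leave any purple look-alike of the cone1 alone.

How it is judged:
By the outcome, as a careful person would: the job done as asked, in the order asked, and still so for the second after the job is handed in, with the robot touching nothing.
It also fails if it takes over 58 s, if anything falls off the work surface, if the arm or the gripper's body presses on something with over 40 N, if the wrist force passes 120 N, or if a joint passes its speed limit or range.

## Working session

There is one attempt and no reset: what is moved stays moved. The work goes in short steps, Python scripts to look and compute and a tool call to move; the robot and the scene stay as the last step left them, time stands still between calls to the robot, and variables do not carry over. Pictures are saved under pics/ and viewed, at most 14 in all, crops included, and the job is handed in when it is done.

Besides the shell and the picture viewer there is one more tool, called in YAML: its name, and indented under it one key for each argument. jog_arm: Moves the arm, as the interface text tells. Its arguments: {"type":"object","properties":{"dp":{"type":"array"},"twist":{"type":"array"},"jaw":{"type":"number"}},"required":["dp","twist"]}

```bash
mkdir -p pics; ls; python3 - <<'E'
from plant import bot
import cv2
for c in ("side","top"):
    im=bot.capture(c); cv2.imwrite(f"pics/{c}0.png",cv2.resize(im,(768,576)))
    p=bot.camera_params(c); print(c,p)
o=bot.get_obs(); print(o)
E
```

```text
pics
side {'fx': 370.76651032676506, 'fy': 370.76651032676506, 'cx': 258.47110136136314, 'cy': 187.71891456857534, 'R': array([[-0.98565109, -0.16866208,  0.00671068],
       [-0.09455979,  0.51879603, -0.84965236],
       [ 0.13982266, -0.83809533, -0.52730052]]), 't': array([523.92858197, 131.42358206, 935.17745775])}
top {'fx': 427.1040919046437, 'fy': 427.1040919046437, 'cx': 255.69990777748328, 'cy': 192.43320802877216, 'R': array([[ 0.00804664, -0.99987265, -0.01378172],
       [-0.99776287, -0.00711343, -0.06647291],
       [ 0.06636641,  0.01428577, -0.99769305]]), 't': array([3.53971140e-01, 5.60700259e+02, 1.04378113e+03])}
{'time': 0.1, 'joint_positions': array([-1.37098943e+00,  3.42652313e-01,  1.52494338e+00,  1.16801025e-05,
        1.27537154e+00, -1.46019349e-01]), 'dq': array([-1.84769022e-04, -1.37872018e-03, -4.07423513e-03, -5.03904996e-04,
       -8.37310619e-05, -8.34340336e-04]), 'tau': array([ 1.71360960e-03, -4.32003808e+01, -2.44692975e+01,  7.20016309e-02,
        5.25605085e-02, -3.66943323e-05]), 'tool_pos': array([ 177.90310742, -493.55159333,  226.10719186]), 'tcp_rot': array([-3.14023433e+00, -2.11053104e-04,  3.45822696e-01]), 'contact_force': array([-0.21710442, -0.28564507,  0.4141499 ]), 'moment': array([-0.01297737,  0.02242832, -0.03547867]), 'finger_force': 0.0, 'grip_width': 91.98153017956379}
```

View pics/top0.png

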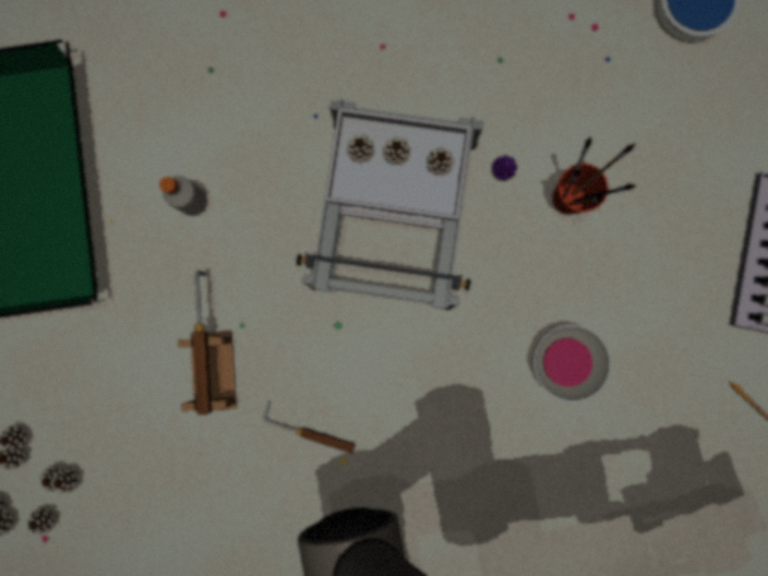

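View pics/side0.png

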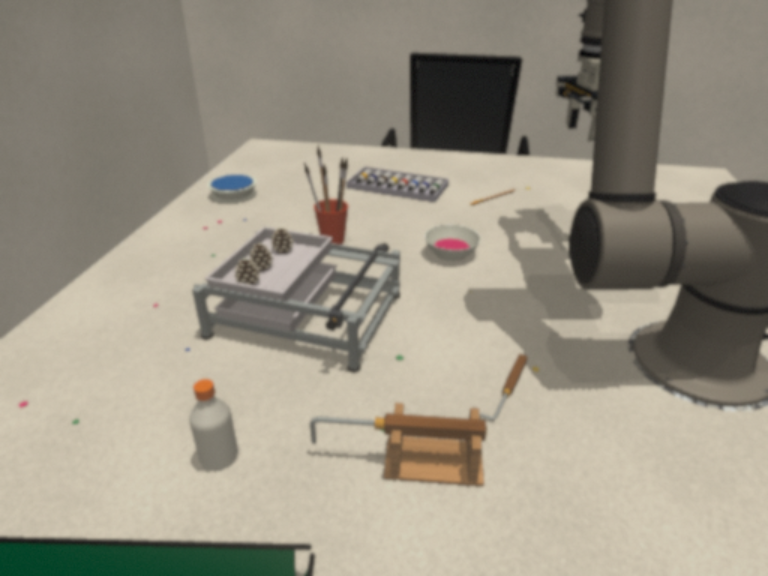

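The top view (768-wide) shows two hook candidates. The larger one is in the cradle, with its handle from (205,413) to (200,330) and its toe at about (203,271). The small look-alike lies on the table with its handle at (328,440). I choose the cradled one. The pan is centred at about (400,163), the stop bar runs (303,260) to (465,283), and the purple cone at (504,167) is a decoy.

```bash
cat > h.py <<'E'
import numpy as np, cv2
from plant import bot
def ray(cam,u,v,z):
    p=bot.camera_params(cam); R=np.array(p["R"]); t=np.array(p["t"])
    c=-R.T@t; d=R.T@np.array([(u-p["cx"])/p["fx"],(v-p["cy"])/p["fy"],1])
    return c+d*(z-c[2])/d[2]
def proj(cam,X):
    p=bot.camera_params(cam); x=np.array(p["R"])@np.array(X)+np.array(p["t"])
    return np.array([p["fx"]*x[0]/x[2]+p["cx"],p["fy"]*x[1]/x[2]+p["cy"]])
def crop(im,x0,y0,w,h,s,name):
    cv2.imwrite(name,cv2.resize(im[y0:y0+h,x0:x0+w],None,fx=s,fy=s,interpolation=cv2.INTER_CUBIC))
E
python3 - <<'E'
from h import *
a=bot.capture("top")
# mosaic: hook crop & rack crop
A=cv2.resize(a[170:285,110:180],None,fx=5,fy=5,interpolation=cv2.INTER_CUBIC)
B=cv2.resize(a[60:210,195:325],None,fx=3.4,fy=3.4,interpolation=cv2.INTER_CUBIC)
H=max(A.shape[0],B.shape[0]); M=np.zeros((H,A.shape[1]+B.shape[1],3),np.uint8)
M[:A.shape[0],:A.shape[1]]=A; M[:B.shape[0],A.shape[1]:]=B; cv2.imwrite("pics/m1.png",M); print(M.shape,A.shape)
for l in ("hook","cradle","pan"):
    for r in bot.masks_of("top",l)[:3]:
        m=np.array(r["pixels"]).astype(np.uint8); ys,xs=np.nonzero(m)
        rr=cv2.minAreaRect(np.c_[xs,ys].astype(np.float32)); 
        print(l,r["confidence"],np.round(r["bbox"],1),np.round(cv2.boxPoints(rr),1).tolist())
E
```

```text
(575, 792, 3) (575, 350, 3)
hook 0.88 [206.2 285.2  63.7  36.8] [[173.39999389648438, 278.8999938964844], [177.89999389648438, 269.0], [236.8000030517578, 296.20001220703125], [232.1999969482422, 306.1000061035156]]
hook 0.86 [132.8 228.6  12.6  94.1] [[126.5, 180.10000610351562], [138.0, 179.8000030517578], [140.89999389648438, 275.8999938964844], [129.39999389648438, 276.20001220703125]]
hook 0.38 [262.2 136.3 120.9 141.7] [[200.6999969482422, 192.60000610351562], [219.60000610351562, 64.0], [322.0, 79.0], [303.20001220703125, 207.60000610351562]]
cradle 0.95 [138.4 249.2  40.9  57. ] [[117.5999984741211, 222.1999969482422], [155.5, 220.39999389648438], [158.0, 273.3999938964844], [120.19999694824219, 275.20001220703125]]
pan 0.78 [267.  106.4  98.2  78.3] [[215.39999389648438, 133.8000030517578], [224.60000610351562, 71.19999694824219], [313.79998779296875, 84.19999694824219], [304.70001220703125, 146.89999389648438]]
pan 0.74 [120.7 131.6  33.9  24.9] [[102.4000015258789, 130.1999969482422], [111.0, 113.0], [141.0, 128.0], [132.39999389648438, 145.1999969482422]]
```

View pics/m1.png

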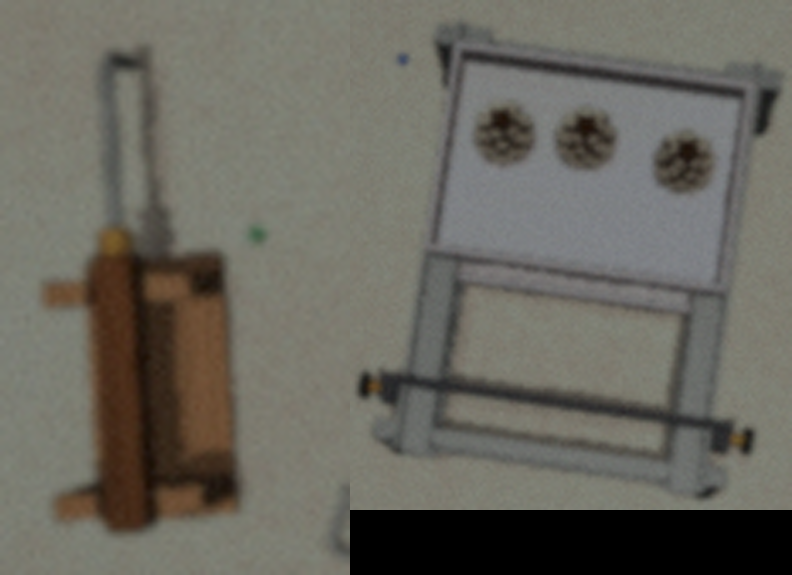

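```bash
python3 - <<'E'
from h import *
A=lambda x,y:((x+.5)/5-.5+110,(y+.5)/5-.5+170)
B=lambda x,y:((x-350+.5)/3.4-.5+195,(y+.5)/3.4-.5+60)
def P(n,uv,z): 
    r=ray("top",*uv,z); print(n,np.round(r,1)); return r[:2]
f=P("handle far",A(112,256),77); n=P("handle near",A(127,527),77)
P("bend",A(111,58),69); P("ferrule",A(117,240),66)
m=(f+n)/2; d=f-n; print("mid",m,"len",np.hypot(*d),"yaw",np.arctan2(d[1],d[0]))
c=[P("pan"+str(i),B(*q),117.5) for i,q in enumerate([(455,42),(760,84),(724,293),(428,251)])]
print("sides",[np.hypot(*(c[i]-c[(i+1)%4])) for i in range(4)])
for a,b in((3,0),(2,1)): d=c[b]-c[a]; print("yaw",np.arctan2(d[1],d[0]))
d=c[3]-c[2]; print("yawy",np.arctan2(d[1],d[0])-np.pi/2, c[0]-c[1])
s1=P("stopL far",B(440,382),104); s2=P("stopR far",B(690,418),104)
for q in [(502,118),(585,125),(683,150)]: P("cone",B(*q),93+47)
# rack corners front
P("rfL",B(395,448),95);P("rfR",B(705,493),95)
P("lip L",B(420,428),90)
E
```

```text
handle far [487.9 293.9  77. ]
handle near [362.  283.4  77. ]
bend [582.1 299.4  69. ]
ferrule [495.5 295.1  66. ]
mid [424.97444639 288.67271929] len 126.34753767372446 yaw 0.08293962877550695
pan0 [831.3  74.9 117.5]
pan1 [ 803.1 -131.1  117.5]
pan2 [ 660.9 -107.   117.5]
pan3 [688.2  91.2 117.5]
sides [np.float64(207.92806357632838), np.float64(144.2719378616345), np.float64(200.02558098377617), np.float64(144.0881253928076)]
yaw -0.11334144055344039
yaw -0.16815332775798175
yawy -0.13698649367166116 [ 28.24174752 206.0011731 ]
stopL far [601.5  83.2 104. ]
stopR far [578.2 -85.5 104. ]
cone [772.4  41.2 140. ]
cone [767.9 -13.4 140. ]
cone [751.4 -77.8 140. ]
rfL [557.2 114.1  95. ]
rfR [528.2 -96.5  95. ]
lip L [571.4  97.8  90. ]
```

```bash
cat >> h.py <<'E'
from scipy.spatial.transform import Rotation as Ro
import json
def plan(way,yaw0=None,pos0=None,step=0.05):
    """way: list of (x,y,z,yaw[,step]); prints rows in tool axes (mm-rounded m, deg), rows of <=10"""
    o=bot.get_obs(); p=np.array(o["tool_pos"] if pos0 is None else pos0,float); 
    y=o["tcp_rot"][2] if yaw0 is None else yaw0
    dp=[];tw=[]
    for w in way:
        st=w[4] if len(w)>4 else step
        L=np.linalg.norm(np.array(w[:3])-p); n=max(int(np.ceil(L/1000/st)),int(np.ceil(abs(np.degrees(w[3]-y))/10)),1)
        for k in range(n):
            R=Ro.from_euler("xyz",[np.pi,0,y]); d=(np.array(w[:3])-p)/(n-k)
            r=np.round(R.inv().apply(d)/1000,4); t=round(float(-np.degrees(w[3]-y)/(n-k)),1)
            dp.append(r.tolist());tw.append(t); p=p+R.apply(r*1000); y=y-np.radians(t)
    for i in range(0,len(dp),10): print(json.dumps({"dp":dp[i:i+10],"twist":tw[i:i+10]}))
E
python3 - <<'E'
from h import *
plan([(440,-180,226,.2,),(444,290.5,226,.075),(444,290.5,130,.075)],step=.06)
E
```

```text
{"dp": [[0.0504, -0.0295, 0.0001], [0.0498, -0.0305, 0.0001], [0.0491, -0.0316, 0.0001], [0.0485, -0.0326, 0.0001], [0.0478, -0.0336, 0.0], [0.047, -0.0346, 0.0001], [0.0464, -0.0356, 0.0], [0.0121, -0.0575, 0.0], [0.0112, -0.0577, 0.0], [0.0103, -0.0579, 0.0]], "twist": [1.2, 1.2, 1.2, 1.2, 1.2, 1.2, 1.2, 0.9, 0.9, 0.9]}
{"dp": [[0.0094, -0.0581, 0.0], [0.0085, -0.0582, 0.0], [0.0076, -0.0583, 0.0], [0.0067, -0.0584, 0.0], [0.0057, -0.0586, 0.0], [-0.0, 0.0, 0.048], [-0.0, 0.0, 0.048]], "twist": [0.9, 0.9, 0.9, 0.9, 0.8, 0.0, 0.0]}
```

jog_arm:
  dp:
    - [0.05,-0.03,0]
    - [0.05,-0.03,0]
    - [0.049,-0.032,0]
    - [0.048,-0.033,0]
    - [0.048,-0.034,0]
    - [0.047,-0.035,0]
    - [0.046,-0.036,0]
    - [0.012,-0.0575,0]
    - [0.011,-0.058,0]
    - [0.01,-0.058,0]
  twist: [1.2,1.2,1.2,1.2,1.2,1.2,1.2,0.9,0.9,0.9]

```text
time: 1.55
tool_pos: [439.2, 0.0, 226.7]
tcp_rot: [3.141, -0.0, 0.151]
contact_force: [0.6, 0.1, -0.0]
grip_width: 91.7
finger_force: 0.0
```

jog_arm:
  dp:
    - [0.009,-0.058,0]
    - [0.0085,-0.058,0]
    - [0.0075,-0.058,0]
    - [0.0065,-0.058,0]
    - [0.0055,-0.058,0]
    - [0,0,0.045]
    - [0,0,0.045]
    - [0,0,0]
    - [0,0,0]
  twist: [0.9,0.9,0.9,0.9,0.9,0,0,0,0]

```text
time: 2.68
tool_pos: [442.2, 290.9, 138.2]
tcp_rot: [-3.141, -0.002, 0.073]
contact_force: [-1.1, -0.1, -0.2]
grip_width: 91.9
finger_force: 0.0
```

```bash
python3 - <<'E'
from h import *
s=bot.capture("side"); crop(s,190,230,170,110,4.4,"pics/s1.png"); t=bot.capture("top")
o=bot.get_obs(); print(o["time"],o["tool_pos"],o["tcp_rot"],o["contact_force"])
# predicted side projections of hook under estimate for comparison
c,sn=np.cos(.075),np.sin(.075)
for h in [(-65,0,22),(65,0,22),(65,0,0),(160,0,11),(160,0,-35),(20,0,11)]:
    X=[424+c*h[0]-sn*h[1],288.8+sn*h[0]+c*h[1],55+h[2]]; u=proj("side",X); print(h,np.round((u-[190,230]+.5)*4.4-.5),np.round(proj("top",X),1))
E
```

```text
2.775 [442.51569004 290.99188788 138.80605976] [-3.14023821 -0.00369684  0.07306978] [ 0.43941518 -0.30298113  0.74841851]
(-65, 0, 22) [586. 230.] [134.8 276.2]
(65, 0, 22) [287. 207.] [132.1 220.4]
(65, 0, 0) [287. 243.] [134.9 220.4]
(160, 0, 11) [ 76. 210.] [131.6 180.7]
(160, 0, -35) [ 83. 281.] [137.2 182.4]
(20, 0, 11) [389. 233.] [134.4 239.4]
```

View pics/s1.png

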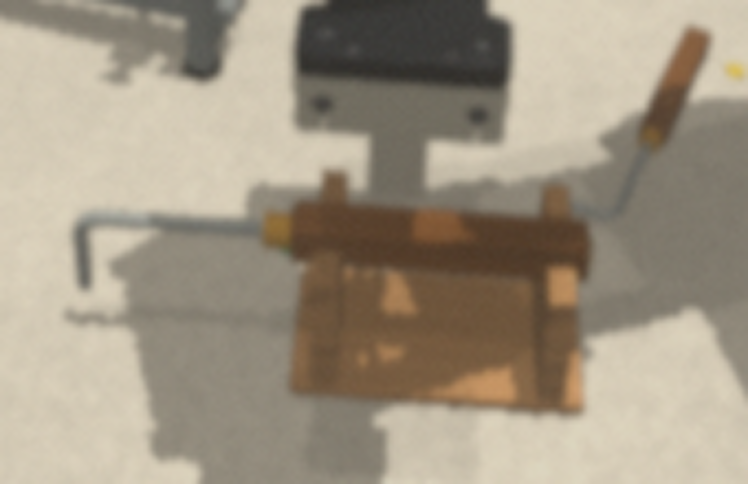

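The side crop confirms the choice: it is the larger hook, level in both slots, with its toe at (83,285) against a predicted (83,281) and its handle ends within about 6 px. The finger is between the cheeks, so I descend and grip.

jog_arm:
  dp:
    - [0,0,0.04]
    - [0,0,0.03]
    - [0,0,0.015]
    - [0,0,0.006]
    - [0,0,0]
  twist: [0,0,0,0,0]

```text
time: 3.4
tool_pos: [441.8, 290.8, 46.4]
tcp_rot: [-3.141, -0.001, 0.073]
contact_force: [-0.2, -1.3, 0.4]
grip_width: 91.8
finger_force: 0.0
```

jog_arm:
  dp:
    - [0,0,0]
    - [0,0,0]
    - [0,0,0]
    - [0,0,0]
    - [0,0,0]
    - [0,0,0]
    - [0,0,0]
    - [0,0,0]
  twist: [0,0,0,0,0,0,0,0]
  jaw: 0.008

```text
time: 4.4
tool_pos: [441.2, 290.6, 45.6]
tcp_rot: [3.142, -0.0, 0.074]
contact_force: [-0.1, 0.2, -0.2]
grip_width: 19.6
finger_force: 30.0
```

```bash
python3 - <<'E'
from h import *
p0=(441.5,290.7,46)
plan([(441.5,290.7,196,.074,.05),(520,7.6,196,-.137,.05),(560,7.6,196,-.137,.03)],yaw0=.074,pos0=p0)
E
```

```text
{"dp": [[-0.0, 0.0, -0.05], [-0.0, 0.0, -0.05], [-0.0, 0.0, -0.05], [0.0096, 0.048, 0.0], [0.0112, 0.0477, 0.0], [0.0129, 0.0472, 0.0], [0.0145, 0.0468, 0.0], [0.0161, 0.0462, 0.0], [0.0178, 0.0456, 0.0], [0.0198, -0.0027, -0.0]], "twist": [-0.0, -0.0, -0.0, 2.0, 2.0, 2.0, 2.0, 2.0, 2.1, -0.0]}
{"dp": [[0.0198, -0.0027, -0.0]], "twist": [-0.0]}
```

jog_arm:
  dp:
    - [0,0,-0.02]
    - [0,0,-0.04]
    - [0,0,-0.05]
    - [0,0,-0.04]
    - [0.0035,0.016,0]
    - [0.007,0.032,0]
    - [0.011,0.047,0]
    - [0.013,0.047,0]
    - [0.0145,0.047,0]
    - [0.016,0.046,0]
  twist: [0,0,0,0,1,1,2,2,2,2]

```text
time: 5.65
tool_pos: [505.9, 53.4, 194.3]
tcp_rot: [3.141, 0.002, -0.103]
contact_force: [-1.0, -0.0, -1.1]
grip_width: 19.9
finger_force: 30.0
```

jog_arm:
  dp:
    - [0.016,0.03,0]
    - [0.02,0.014,0]
    - [0.02,0.0,0]
    - [0.01,0.0,0]
    - [0,0,0]
    - [0,0,0]
  twist: [1.5,0.6,0,0,0,0]

```text
time: 6.4
tool_pos: [566.4, 3.8, 195.3]
tcp_rot: [3.141, 0.001, -0.137]
contact_force: [-0.1, -0.4, -1.2]
grip_width: 20.0
finger_force: 30.0
```

```bash
python3 - <<'E'
from h import *
s=bot.capture("side"); crop(s,110,95,180,130,4.2,"pics/s2.png"); t=bot.capture("top"); crop(t,195,60,140,150,4,"pics/t2.png")
o=bot.get_obs(); print(o["time"],o["tool_pos"],o["tcp_rot"],o["contact_force"])
p=o["tool_pos"];y=o["tcp_rot"][2];a=np.array([np.cos(y),np.sin(y)])
toe=np.r_[p[:2]+142.5*a,p[2]+9-35]; print("toe",toe)
u=proj("side",toe);print((u-[110,95]+.5)*4.2-.5); u=proj("top",toe);print((u-[195,60]+.5)*4-.5)
E
```

```text
6.5 [566.64726593   3.80170309 195.73660837] [ 3.14147327e+00  3.23051514e-04 -1.37140284e-01] [-0.83184878  0.75981835 -0.2333374 ]
toe [707.80933348 -15.67958755 169.73660837]
[348.87918309 248.17439564]
[280.25586482 240.62549533]
```

View pics/s2.png

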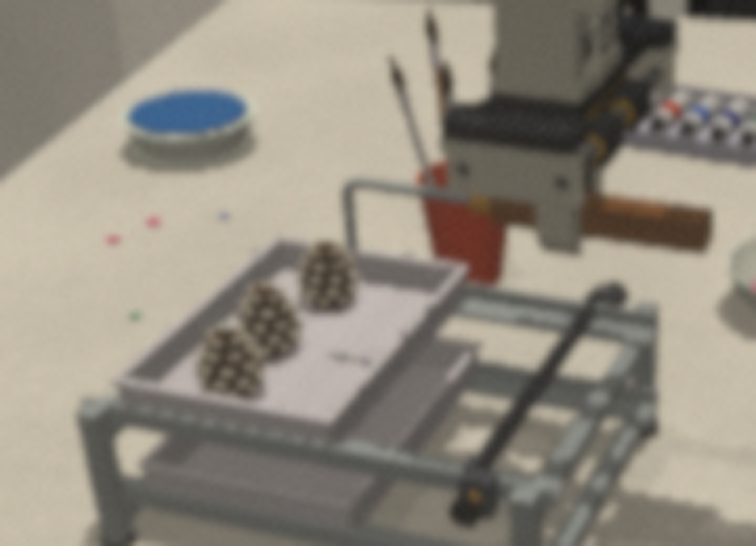

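View pics/t2.png

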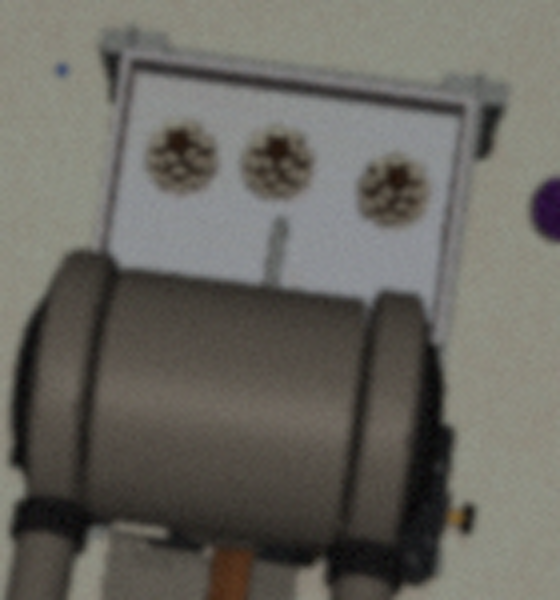

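Side crop: the toe tip is at (350,255), hanging over the cone-free strip behind the near wall, about 7 px below the prediction of (349,248). All three cones are standing. Top crop: the rod tip at (281,218) is short of the middle cone at (278,160). I lower it into the pan.

jog_arm:
  dp:
    - [-0.006,0,0.01]
    - [0,0,0.025]
    - [0,0,0.02]
    - [0,0,0.009]
    - [0,0,0.004]
    - [0,0,0]
    - [0,0,0]
  twist: [0,0,0,0,0,0,0]

```text
time: 7.38
tool_pos: [561.7, 4.3, 128.4]
tcp_rot: [3.142, -0.001, -0.138]
contact_force: [-0.1, 0.7, -1.1]
grip_width: 19.9
finger_force: 30.0
```

```bash
python3 - <<'E'
from h import *
s=bot.capture("side"); crop(s,110,95,180,130,4.2,"pics/s3.png")
o=bot.get_obs(); print(o["time"],o["tool_pos"],o["tcp_rot"],o["contact_force"],o["moment"])
p=o["tool_pos"];y=o["tcp_rot"][2];a=np.array([np.cos(y),np.sin(y)])
toe=np.r_[p[:2]+142.5*a,p[2]+9-35]; print("toe",toe,(proj("side",toe)-[110,95]+.5)*4.2-.5)
E
```

```text
7.425 [561.67095761   4.25534379 128.3729468 ] [ 3.14152304e+00 -1.32027214e-03 -1.37639878e-01] [-1.06731012  0.030622   -0.85105125] [ 0.03653394  0.03960582 -0.05372113]
toe [702.82327482 -15.29646811 102.3729468 ] [365.38798325 344.01441527]
```

View pics/s3.png

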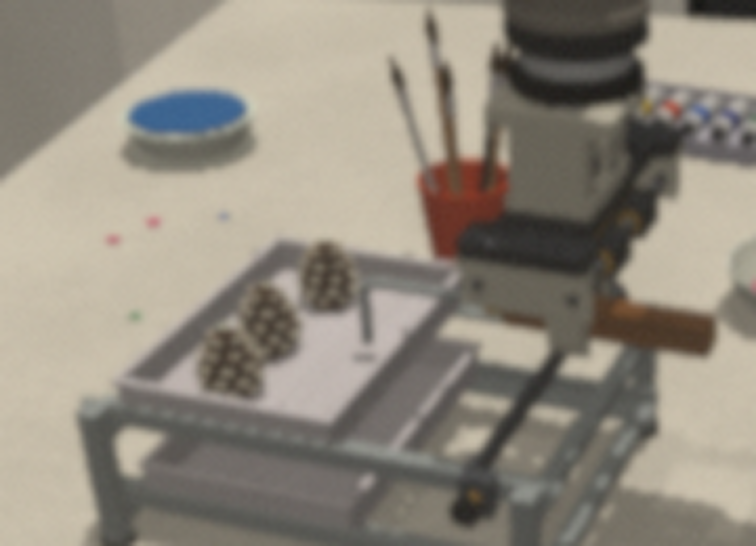

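The toe tip is at (366,342) with its shadow just below at (365,357). It is inside the pan, about 7 mm above the floor. I lower it 3 mm and draw slowly.

jog_arm:
  dp:
    - [0,0,0.003]
    - [-0.003,0,0]
    - [-0.004,0,0]
    - [-0.004,0,0]
    - [-0.003,0,0]
    - [-0.002,0,0]
    - [-0.002,0,0]
    - [-0.002,0,0]
    - [-0.002,0,0]
    - [-0.002,0,0]
  twist: [0,0,0,0,0,0,0,0,0,0]

```text
time: 8.68
tool_pos: [537.6, 7.5, 124.8]
tcp_rot: [3.142, -0.001, -0.138]
contact_force: [1.4, -0.1, -1.4]
grip_width: 20.0
finger_force: 30.0
```

jog_arm:
  dp:
    - [-0.002,0,0]
    - [-0.002,0,0]
    - [-0.003,0,0]
    - [-0.003,0,0]
    - [-0.003,0,0]
    - [-0.003,0,0]
    - [-0.003,0,0]
    - [-0.003,0,0]
    - [-0.003,0,0]
    - [-0.003,0,0]
  twist: [0,0,0,0,0,0,0,0,0,0]

```text
time: 9.93
tool_pos: [509.6, 11.4, 124.7]
tcp_rot: [3.142, -0.0, -0.138]
contact_force: [1.0, -0.7, -1.3]
grip_width: 19.8
finger_force: 30.0
```

```bash
python3 - <<'E'
from h import *
s=bot.capture("side"); crop(s,110,95,180,130,4.2,"pics/s4.png")
o=bot.get_obs(); print(o["time"],o["tool_pos"],o["tcp_rot"],o["contact_force"],o["moment"])
E
```

```text
9.975 [509.21037107  11.55380599 124.68367949] [ 3.14151110e+00  4.03832906e-04 -1.37616464e-01] [ 1.22090905 -0.5006547  -0.07194625] [ 0.00805831 -0.15020599  0.02558598]
```

View pics/s4.png

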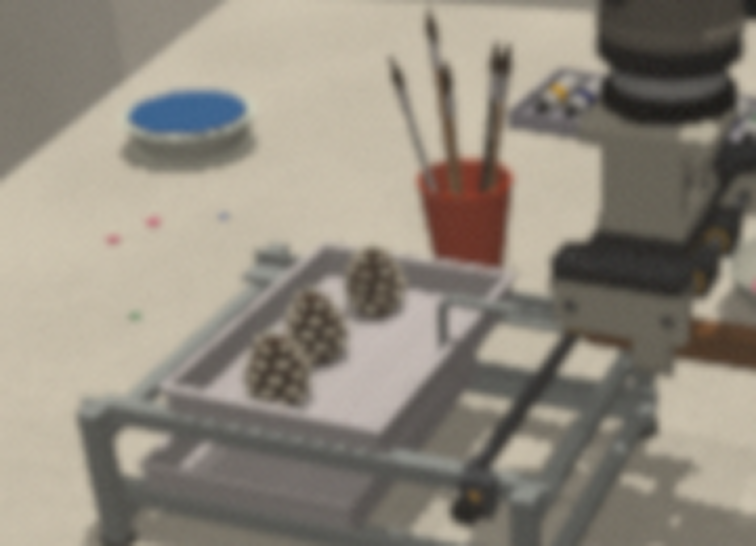

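The pan is sliding straight. Its near wall is by the toe at (443,340), it has moved about 30 mm, and all cones are upright. About 55 mm remains.

jog_arm:
  dp:
    - [-0.003,0,0]
    - [-0.003,0,0]
    - [-0.003,0,0]
    - [-0.003,0,0]
    - [-0.003,0,0]
    - [-0.003,0,0]
    - [-0.003,0,0]
    - [-0.003,0,0]
    - [-0.003,0,0]
    - [-0.003,0,0]
  twist: [0,0,0,0,0,0,0,0,0,0]

```text
time: 11.22
tool_pos: [479.9, 15.6, 124.7]
tcp_rot: [3.142, -0.0, -0.138]
contact_force: [1.8, -0.8, -1.4]
grip_width: 19.8
finger_force: 30.0
```

jog_arm:
  dp:
    - [-0.002,0,0]
    - [-0.002,0,0]
    - [-0.002,0,0]
    - [-0.002,0,0]
    - [-0.001,0,0]
    - [-0.001,0,0]
    - [-0.001,0,0]
    - [-0.001,0,0]
  twist: [0,0,0,0,0,0,0,0]

```text
time: 12.22
tool_pos: [468.1, 17.2, 124.7]
tcp_rot: [3.142, -0.0, -0.138]
contact_force: [1.2, -0.7, -1.2]
grip_width: 19.6
finger_force: 30.0
```

```bash
python3 - <<'E'
from h import *
s=bot.capture("side"); crop(s,110,95,180,130,4.2,"pics/s5.png")
o=bot.get_obs(); print(o["time"],o["tool_pos"],o["tcp_rot"],o["contact_force"],o["moment"])
E
```

```text
12.275 [467.99689803  17.21580253 124.69384068] [ 3.14149281e+00  1.32015502e-04 -1.37619451e-01] [ 2.13157173 -0.51184573 -1.83350524] [-0.0323952  -0.24764534 -0.00866205]
```

View pics/s5.png

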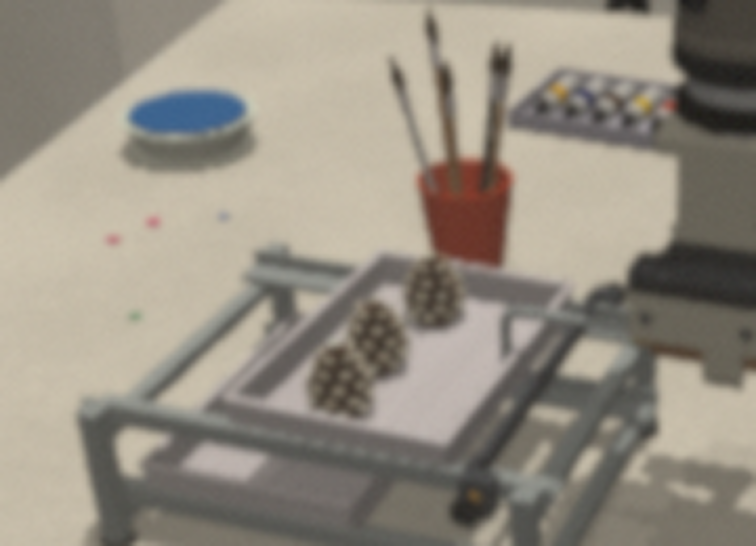

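The pan's near wall is close to the bar, with the bar just beyond the wall near (480,450) and the toe at (507,350). Cones are upright. I continue at 1 mm per row and watch the force.

jog_arm:
  dp:
    - [-0.001,0,0]
    - [-0.001,0,0]
    - [-0.001,0,0]
    - [-0.001,0,0]
    - [-0.001,0,0]
    - [-0.001,0,0]
  twist: [0,0,0,0,0,0]

```text
time: 13.02
tool_pos: [462.2, 18.0, 124.7]
tcp_rot: [3.142, -0.0, -0.138]
contact_force: [2.1, 0.3, -1.0]
grip_width: 19.9
finger_force: 30.0
```

jog_arm:
  dp:
    - [-0.001,0,0]
    - [-0.001,0,0]
    - [-0.001,0,0]
  twist: [0,0,0]

```text
time: 13.4
tool_pos: [459.2, 18.4, 124.7]
tcp_rot: [3.141, -0.0, -0.138]
contact_force: [2.4, -0.7, -1.0]
grip_width: 19.2
finger_force: 30.0
```

jog_arm:
  dp:
    - [-0.001,0,0]
    - [-0.001,0,0]
  twist: [0,0]

```text
time: 13.65
tool_pos: [457.4, 18.7, 124.7]
tcp_rot: [3.142, -0.0, -0.138]
contact_force: [3.3, 0.1, -2.2]
grip_width: 20.1
finger_force: 30.0
```

```bash
python3 - <<'E'
from h import *
s=bot.capture("side"); crop(s,190,140,120,85,6,"pics/s6.png"); 
o=bot.get_obs(); print(o["tool_pos"],o["contact_force"],o["moment"])
E
```

```text
[457.20578265  18.72437405 124.71160833] [ 3.62080093  0.137472   -1.43418446] [ 0.04620877 -0.34472918 -0.033853  ]
```

View pics/s6.png

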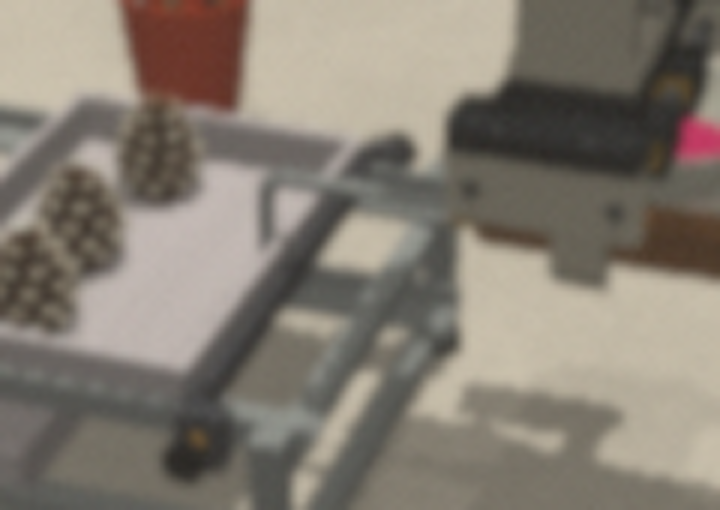

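The pan wall is now visually at the bar along its length, from (190,380) to (350,150), and the force is starting to rise. I go on in small steps.

jog_arm:
  dp:
    - [-0.001,0,0]
    - [0,0,0]
  twist: [0,0]

```text
time: 13.95
tool_pos: [456.2, 18.9, 124.7]
tcp_rot: [3.142, 0.0, -0.138]
contact_force: [2.2, 0.6, -0.9]
grip_width: 19.5
finger_force: 30.0
```

jog_arm:
  dp:
    - [-0.001,0,0]
    - [0,0,0]
  twist: [0,0]

```text
time: 14.2
tool_pos: [456.2, 18.8, 124.9]
tcp_rot: [3.142, -0.002, -0.138]
contact_force: [5.7, -0.1, -3.1]
grip_width: 19.7
finger_force: 30.0
```

jog_arm:
  dp:
    - [-0.0005,0,0]
    - [0,0,0]
    - [0,0,0]
  twist: [0,0,0]

```text
time: 14.58
tool_pos: [456.1, 18.9, 124.9]
tcp_rot: [-3.142, -0.003, -0.138]
contact_force: [6.8, -0.7, -3.9]
grip_width: 19.9
finger_force: 30.0
```

```bash
python3 - <<'E'
from h import *
o=bot.get_obs(); f=[]
print(o["tool_pos"],o["contact_force"],o["moment"],o["tcp_rot"])
s=bot.capture("side"); cv2.imwrite("pics/s7.png",s)
p=o["tool_pos"];y=o["tcp_rot"][2];a=np.array([np.cos(y),np.sin(y)])
print("toe",p[:2]+142.5*a)
E
```

```text
[456.11578943  18.86228984 124.91369682] [ 6.82042105 -0.74881319 -3.87686683] [-0.00229089 -0.90886917 -0.00140955] [-3.14156788e+00 -2.89055505e-03 -1.37768065e-01]
toe [597.26559918  -0.70761582]
```

The pull rose sharply while the TCP held at x = 456. The wall face is at about 591 mm, matching the measured bar position of about 590, so the pan is snug. I ease off and lift out.

jog_arm:
  dp:
    - [0.001,0,0]
    - [0.002,0,0]
    - [0.003,0,0]
    - [0.004,0,0]
    - [0.002,0,0]
    - [0,0,-0.01]
    - [0,0,-0.02]
    - [0,0,-0.03]
    - [0,0,-0.02]
    - [0,0,0]
  twist: [0,0,0,0,0,0,0,0,0,0]

```text
time: 15.88
tool_pos: [467.5, 17.3, 206.5]
tcp_rot: [3.142, -0.004, -0.138]
contact_force: [-0.5, -0.9, -1.8]
grip_width: 19.8
finger_force: 30.0
```

```bash
python3 - <<'E'
from h import *
s=bot.capture("side"); t=bot.capture("top")
A=cv2.resize(s[80:230,120:320],(800,600),interpolation=cv2.INTER_CUBIC); cv2.imwrite("pics/s8.png",A)
o=bot.get_obs(); print(o["time"],o["tool_pos"],o["tcp_rot"],o["contact_force"],o["moment"])
p=o["tool_pos"];y=o["tcp_rot"][2];a=np.array([np.cos(y),np.sin(y)])
for n,(dx,dz) in dict(toe=(142.5,-26),bend=(142.5,20),hfar=(47.5,31),hnear=(-82.5,31)).items():
    print(n,(proj("side",np.r_[p[:2]+dx*a,p[2]+dz])-[120,80]+.5)*4-.5)
plan([(430,19,226,-.137,.04),(441.5,290.7,226,.074,.05)])
E
```

```text
15.975 [466.305785    17.45140187 204.40617475] [ 3.14149691e+00  3.91281678e-04 -1.37660340e-01] [-0.38437015 -0.3176817  -0.23494585] [ 0.11164138  0.07259733 -0.00543308]
toe [438.27915579 306.58893617]
bend [435.64213239 239.06038393]
hfar [585.38645063 243.16841178]
hnear [805.15476809 273.55801793]
{"dp": [[-0.0181, 0.0017, -0.0108], [-0.0181, 0.0017, -0.0108], [-0.0043, -0.0451, 0.0], [-0.0027, -0.0452, 0.0], [-0.0012, -0.0453, 0.0], [0.0004, -0.0453, 0.0], [0.002, -0.0453, 0.0], [0.0037, -0.0452, 0.0]], "twist": [-0.0, -0.0, -2.0, -2.0, -2.0, -2.0, -2.1, -2.0]}
```

View pics/s8.png

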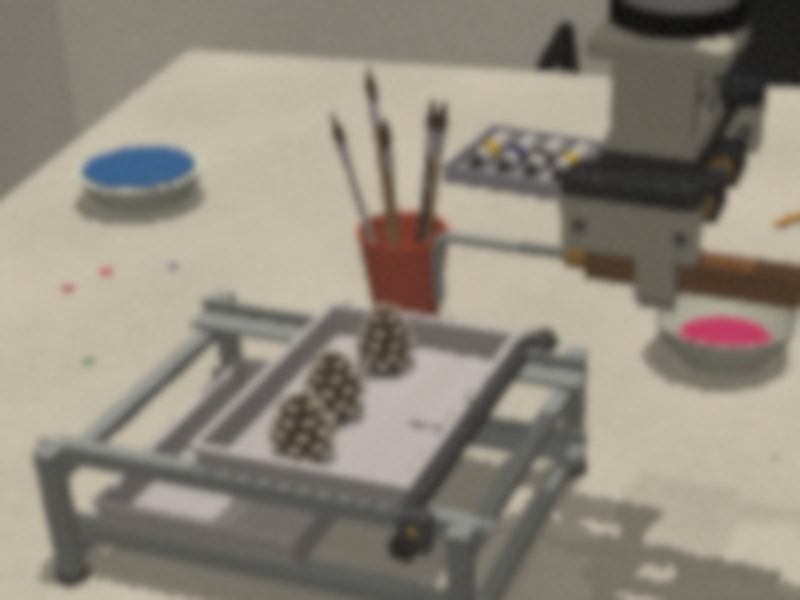

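The pan is against the bar from (400,510) to (530,340), with all three cones standing. The hook is still as gripped, with its bend at (440,238) against a predicted (436,239). Now back to the cradle.

jog_arm:
  dp:
    - [-0.014,0.002,-0.008]
    - [-0.018,0,-0.012]
    - [-0.002,-0.02,0]
    - [-0.004,-0.043,0]
    - [-0.003,-0.045,0]
    - [-0.001,-0.045,0]
    - [0,-0.045,0]
    - [0.002,-0.045,0]
    - [0.003,-0.025,0]
    - [0,0,0]
  twist: [0,0,-1,-2,-2,-2,-2,-2,-1,0]

```text
time: 17.23
tool_pos: [441.1, 289.2, 224.1]
tcp_rot: [3.141, 0.002, 0.074]
contact_force: [0.0, -0.2, -1.4]
grip_width: 19.7
finger_force: 30.0
```

```bash
python3 - <<'E'
from h import *
o=bot.get_obs(); print(o["time"],o["tool_pos"],o["tcp_rot"])
plan([(441.4,290.7,130,.074,.05)])
E
```

```text
17.225 [441.1100657  289.17135478 224.08233447] [3.14098277e+00 1.62204951e-03 7.43388150e-02]
{"dp": [[0.0002, -0.0008, 0.047], [0.0002, -0.0007, 0.0471]], "twist": [0.0, 0.0]}
```

jog_arm:
  dp:
    - [0,-0.001,0.035]
    - [0,0,0.045]
    - [0,0,0.03]
    - [0,0,0.014]
    - [0,0,0]
    - [0,0,0]
  twist: [0,0,0,0,0,0]

```text
time: 17.98
tool_pos: [443.0, 289.4, 102.0]
tcp_rot: [-3.141, -0.002, 0.071]
contact_force: [0.3, -0.3, -1.4]
grip_width: 19.7
finger_force: 30.0
```

```bash
python3 - <<'E'
from h import *
s=bot.capture("side");crop(s,190,210,170,130,4.4,"pics/s9.png")
o=bot.get_obs(); print(o["time"],o["tool_pos"],o["tcp_rot"],o["contact_force"])
p=o["tool_pos"];y=o["tcp_rot"][2];a=np.array([np.cos(y),np.sin(y)])
for n,(dx,dz) in dict(toe=(142.5,-26),bend=(142.5,20),hfar=(47.5,31),hnear=(-82.5,31)).items():
    print(n,(proj("side",np.r_[p[:2]+dx*a,p[2]+dz])-[190,210]+.5)*4.4-.5)
E
```

```text
18.025 [442.97765215 289.47513232 102.06525913] [-3.14083044e+00 -2.40302425e-03  7.15663654e-02] [ 0.61937649  0.24488619 -0.23831832]
toe [ 71.84363583 278.90748732]
bend [ 64.56949888 200.98799468]
hfar [284.25616101 197.48889976]
hnear [595.36623031 219.87583949]
```

View pics/s9.png

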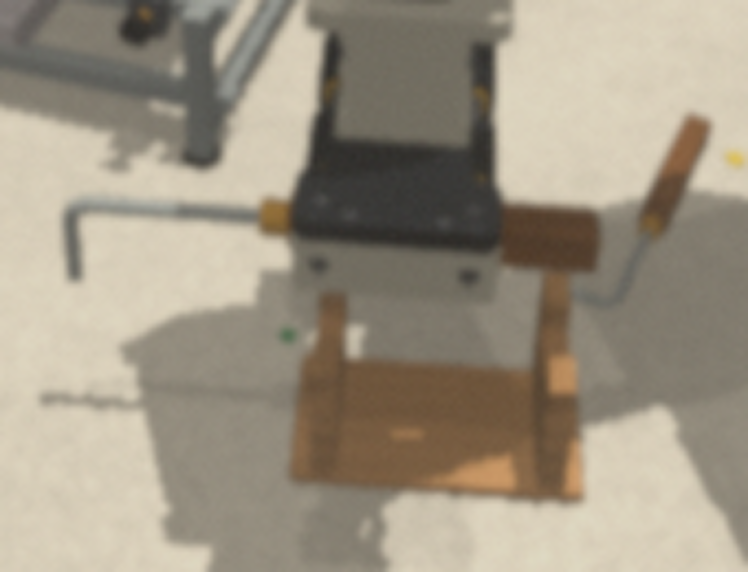

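The hook is level above the cradle, with its bend at (70,205) against a predicted (65,201). A 1 mm correction, then I lower it.

jog_arm:
  dp:
    - [-0.0015,-0.001,0.01]
    - [0,0,0.02]
    - [0,0,0.014]
    - [0,0,0.006]
    - [0,0,0.003]
    - [0,0,0.002]
    - [0,0,0]
    - [0,0,0]
  twist: [-0.1,0,0,0,0,0,0,0]

```text
time: 19.02
tool_pos: [440.8, 290.3, 46.0]
tcp_rot: [-3.141, -0.001, 0.074]
contact_force: [-0.4, 0.7, -0.7]
grip_width: 19.8
finger_force: 30.0
```

jog_arm:
  dp:
    - [0,0,0.0005]
    - [0,0,0]
    - [0,0,0]
  twist: [0,0,0]

```text
time: 19.4
tool_pos: [440.8, 290.3, 45.6]
tcp_rot: [-3.141, -0.001, 0.074]
contact_force: [-1.1, -1.1, 5.5]
grip_width: 20.0
finger_force: 30.0
```

jog_arm:
  dp:
    - [0,0,0]
    - [0,0,0]
    - [0,0,0]
    - [0,0,0]
    - [0,0,0]
    - [0,0,0]
    - [0,0,0]
    - [0,0,0]
  twist: [0,0,0,0,0,0,0,0]
  jaw: 0.0918

```text
time: 20.4
tool_pos: [440.6, 290.2, 45.2]
tcp_rot: [3.142, -0.0, 0.074]
contact_force: [-0.1, 0.1, 0.3]
grip_width: 90.6
finger_force: 0.0
```

jog_arm:
  dp:
    - [0,0,-0.02]
    - [0,0,-0.05]
    - [0,0,-0.06]
    - [0,0,-0.05]
    - [-0.02,0.01,-0.02]
    - [-0.03,0.03,0]
    - [-0.03,0.05,0]
    - [0,0.05,0]
    - [0,0.03,0]
    - [0,0,0]
  twist: [0,0,0,0,0,0,0,0,0,0]

```text
time: 21.65
tool_pos: [373.4, 113.5, 245.4]
tcp_rot: [3.141, -0.001, 0.07]
contact_force: [0.4, -0.5, -0.0]
grip_width: 92.2
finger_force: 0.0
```

```bash
python3 - <<'E'
from h import *
s=bot.capture("side");cv2.imwrite("pics/s10.png",cv2.resize(s[90:350,100:380],None,fx=2.3,fy=2.3,interpolation=cv2.INTER_CUBIC))
o=bot.get_obs(); print(o["time"],o["tool_pos"],o["contact_force"],o["grip_width"])
E
```

```text
21.7 [373.37598278 114.45751107 245.36459407] [ 0.36082363 -0.42482113 -0.25918628] 92.08379579102058
```

View pics/s10.png

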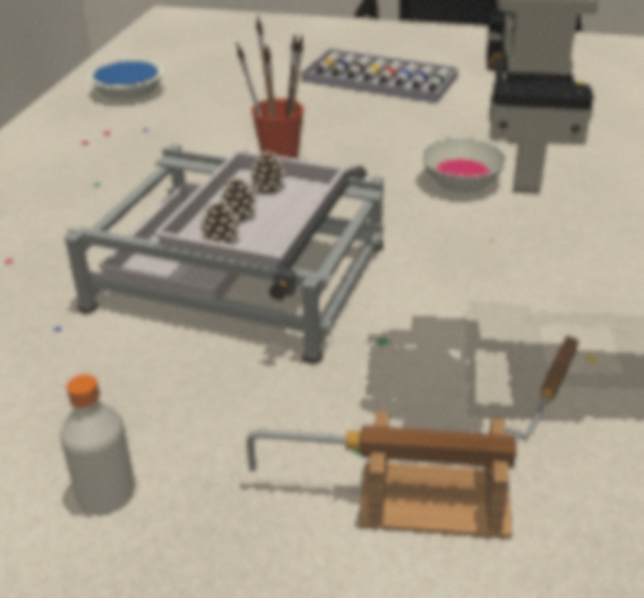

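The hook is level in its cradle, with its handle from (358,440) to (515,450) and its toe at (252,465). The pan is snug against the bar with three upright cones, and nothing else has been disturbed. I hand the job in.

```bash
python3 -c "
from plant import bot
print(bot.close_job())"
```

```text
the job is handed in; nothing more can be done
None
```

The job is handed in at about 22 s: the pan is snug against the stop bar (pull peaked near 7 N), all three cones are upright, the hook is back in its cradle, and nothing else was touched.

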